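# Open the snap-lid spoon box

### The arm

A 7-joint arm with a two-finger parallel gripper is mounted at the origin on the work surface. World frame = base frame: x ahead of the robot, y to its left, z up, the work surface at z = 0. Lengths are in m, angles in rad, forces in N, time in s.
With the tool pointing down it reaches from about 0.4 to 0.85 m from the base axis. Payload 4.5 kg.
Tool frame: the origin (TCP) lies on the centre line of the jaws, within the pads' length; the fingertips stand 8 mm ahead of it and the grasp point (between the pads) lies 11 mm behind it; z points along the fingers, x is the direction in which the jaws open and shut, and the axes are right-handed (so a half turn about z gives the same grasp; the last joint's range is limited). The gripper opens to 88 mm and grips with 3 to 60 N. Pads are 18 mm wide; open, the fingers measure 123 mm over their backs; the gripper's body (75 mm by 187 mm) begins 45 mm behind the grasp point.
Start: joints at [1.278, 0.689, -0.195, 1.565, 0.157, 0.902, -0.215], TCP at [0.201, -0.592, 0.213] pointing down, gripper open.
Joint ranges: [-3.01, 3.01], [-0.46, 2.08], [-1.47, 1.51], [0.13, 2.56], [-1, 4.14], [0.04, 2.09], [-2.66, 2.66]. Speed limits (rad/s): [2.57, 2.57, 3.14, 3.14, 3.14, 3.14, 3.14].

### API

Orientations are given as a unit quaternion [x, y, z, w].
In Python, from plant import get_state, snapshot, finish_job, boxes_of, pinpoint gives the robot as it stands.
- The arm moves only by the shell command python3 -m creep 'ROWS' [FORCE]. ROWS is JSON, a list of rows, each an object with "hand": the finger opening in m, from 0 to 0.0881; "slide": the shift along the tool's x, y, z in m, a list of three; "turn": the turn about the tool's z in degrees. A call has 1 to 5 rows; each row shifts and turns the commanded pose from where the row before left it, along the tool's axes as they then stand; what a row does not reach is not made up. A row lasts 1/8 s, in which the tool goes at most 62.5 mm and 10.7 degrees, less where a joint would pass 70% of its speed; a pose out of reach is approached as far as the arm can. A call is refused whole if a number of a shift passes 0.0625 or a number of a turn 10.7, either way. A call with a gripper value outside its range is refused whole. The fingers move at their own pace and stop on an object; FORCE is the grip in N (left out, the last holds). Time passes only in rows, so rows that do not move let the fingers close. It gives the time, the measured TCP pose, the force and the opening at its end, in the units of the state.
- get_state(): the state, without advancing time (a new reading comes with each control period).
- snapshot(name): name is "scene" or "top"; returns a dict with "frame" (420x560x3 uint8, red, green, blue), "depth" (420x560 float32, m along the optical axis (not along the pixel's ray), 0 where there is no reading), "mtx" (3x3 intrinsics, pixels), "camera_from_world" (4x4, takes a point from world to camera coordinates). Camera axes: x right, y down, z forward; pixel columns grow to the right and rows downward; lengths in m; the calibration is good to about 2 mm. A picture is of the moment at which its call begins.
- finish_job(): hands the job in, once; it reports no verdict.
Trained networks look in a picture, given as the dict that the camera call returned (one of the last four; its "shot" number tells which), for a name from the list of things; names that differ only in an ending like _2 or _b are one class to them, and where a whole thing is asked for, a point or a joint stands for the part that bears it (a point fixed in the world has none). Each returns a list of dicts, best first, with "conf" (0 to 1); they miss things now and then, are a little off and sometimes report something else, mostly with a low value. They report only what shows in the picture. A call takes as long as a camera call. They do not tell look-alikes from the thing itself.
- boxes_of(target, picture): "uv" ([column, row] in pixels, amid what is visible of it).
- pinpoint(target, picture): "uv" ([column, row] in pixels: a listed point, or the origin of a listed thing).
The state is a dict: "clock": time; "q": joint angles; "qd": joint speeds; "joint_torque": joint torques, N m; "tool_pos": TCP position; "eef_rot": TCP orientation; "contact_force": force on the tool from outside, world axes, zero at the start; "moment": the same for the moment, N m; "opening": opening from 0.0 (shut) to 1.0 (fully open).
Only numpy, scipy, OpenCV 4.12 (cv2) and the standard library are available. Lean on these libraries where they do the work, as an engineer would, in place of code of your own. Each camera call takes 0.05 s, during which the arm holds its last target.

### The job

Open the spoon box for service without picking anything up: with the fingertips, press the grey snap tab fully down, then push the white lid along its runners, over the tab, until the lid is completely off the spoon compartment and lies flat on the box's own deck. Do not lift the lid or push it off the deck, leave the other things on the table where they are, and finish clear of everything.

Things in the scene. Friction and masses are not known exactly. Their poses are not given: they have to be found in the camera images.
- spoon_box: Fixed stainless box 300 x 120 mm, flat on the table. Origin: centre of its underside; +x along its length, the way the lid is pushed off; z up. Spoon compartment x -144 to -20 mm; rear wall behind it to x -150, top z 56 mm. Side walls to z 56; along the compartment flanges overhang the lid's edges (|y| 44 to 60, top z 63). All mm, here and below in the box frame.
- box_deck (a point): Centre of the box's flat steel deck (x 65, y 0, z 45 mm in the box frame); the deck runs from x -20 to 143 mm. Two runners, top z 50 mm, at |y| 38 to 50 mm, run along compartment and deck and carry the lid. A low end stop (x 143 to 150, top z 54 mm) closes the deck.
- lid: Loose white lid, plate 120 (x) x 100 (y) x 6 mm, 0.16 kg. Origin: centre of its underside; axes as the box's. Shut, its origin is at x -82, y 0, z 50 mm in the box frame; completely off the compartment from x 40; at the end stop x 83. Slides easily (1 N) once the tab is down; the raised tab blocks its leading edge.
- lid_fin (a point): Centre of the rear (-x) face of the upright fin on the lid: the face to push towards +x. Fin 8 mm thick in x, 60 mm wide in y, 26 mm tall above the plate (z 56 to 82 mm in the box frame). This point is 13 mm above the plate and 39 mm behind the lid's origin. Behind the fin: 21 mm of flat plate, then the rear wall, flush with it.
- tab_press (a point): Point to press on top of the grey snap tab, a block 36 (x) x 30 (y) mm in the deck just ahead of the lid. Fully up its top is at z 59 mm in the box frame, 3 mm above the lid plate; fully down at z 46, 1 mm above the deck. The lid's leading edge is 25 mm from this point, 3 mm from the tab.
- snap_tab (a joint): How far the snap tab is pressed down, in m: 0 up, 0.013 fully down (a hard stop). It moves straight down against about 3.5 N of friction, and stays where it is left. It starts within 2 mm of fully up; the lid passes over it once it is more than about 0.0095 down.
- sauce_cup: Bystander: small steel cup, 60 mm across, 42 mm high, beside the box. Origin: centre of its underside.
- shaker: Bystander: glass shaker, 42 mm across, 85 mm high, beside the box. Origin: centre of its underside.
- serving_spoon: Bystander: serving spoon, 200 mm long, lying along the box's other side. Origin: under its middle.
- white_bowl: Bystander: white bowl, 150 mm across, 60 mm high. Origin: centre of its underside.
- mug: Bystander: white mug, 76 mm across, 85 mm high, handle at its +y. Origin: centre of its underside.
- sauce_jar: Bystander: amber jar, 68 mm across, 110 mm high. Origin: centre of its underside.
There are look-alikes about, which are no part of the job. What is shaped like the lid but black is not meant.

How it is judged:
By the outcome, as a careful person would: the job done as asked, in the order asked, and still so for the second after the job is handed in, with the robot touching nothing.
It also fails if it takes over 48 s, if anything falls off the work surface, if the arm or the gripper's body presses on something with over 40 N, if the wrist force passes 120 N, or if a joint passes its speed limit or range.

## Working session

There is one attempt and no reset: what is moved stays moved. The work goes in short steps, Python scripts to look and compute and a shell command to move; the robot and the scene stay as the last step left them, time stands still between calls to the robot, and variables do not carry over. Pictures are saved under pics/ and viewed, and the job is handed in when it is done.

```bash
ls; mkdir -p pics; python3 - <<'E'
from plant import *
import cv2,json
s=get_state(); print({k:s[k] for k in('clock','tool_pos','eef_rot','contact_force','opening')})
for n in('scene','top'):
    p=snapshot(n); cv2.imwrite(f'pics/{n}0.png',p['frame'][:,:,::-1]); print(n,p['mtx'].tolist(),p['camera_from_world'].round(4).tolist())
    for t in('spoon_box','lid','snap_tab','box_deck','lid_fin','tab_press'):
        print(t,[(d['conf'],d['uv']) for d in pinpoint(t,p)] if t!='snap_tab' else 0,[(d['conf'],d['uv']) for d in boxes_of(t,p)])
E
```

```text
pics
{'clock': 0.0, 'tool_pos': array([ 0.2003577 , -0.59130247,  0.2117123 ]), 'eef_rot': array([ 8.12733107e-01, -5.82635446e-01, -7.79793701e-04, -4.74603931e-04]), 'contact_force': array([ 0.15771259, -1.11445018,  0.08078233]), 'opening': 1.0021901484823486}
scene [[406.79015106601156, 0.0, 281.9043261315887], [0.0, 406.79015106601156, 206.99345937463517], [0.0, 0.0, 1.0]] [[0.791, 0.6116, -0.018, -0.3698], [0.4508, -0.6025, -0.6586, -0.1349], [-0.4136, 0.5128, -0.7523, 1.4926], [0.0, 0.0, 0.0, 1.0]]
spoon_box [(0.92, [305.6, 235.9])] [(0.68, [309.4, 220.8])]
lid [(0.98, [279.9, 171.4]), (0.84, [220.0, 282.1]), (0.82, [278.9, 325.7]), (0.64, [133.3, 279.7]), (0.62, [287.2, 243.6])] [(0.82, [288.4, 238.2]), (0.77, [132.5, 280.3]), (0.57, [279.1, 325.6]), (0.56, [220.5, 282.1]), (0.24, [253.0, 219.9])]
snap_tab 0 [(0.53, [303.0, 221.9])]
box_deck [(0.59, [316.4, 211.8]), (0.55, [276.2, 208.5])] [(0.97, [308.2, 224.0])]
lid_fin [(0.95, [277.7, 172.0]), (0.81, [278.4, 248.6]), (0.78, [232.1, 271.3]), (0.65, [268.5, 306.8]), (0.62, [144.1, 276.8])] [(0.97, [274.9, 165.7]), (0.93, [27
[... 446 characters left out ...]
 (0.54, [136.2, 147.7])] [(0.76, [266.2, 189.9])]
lid [(0.89, [308.6, 184.1]), (0.77, [216.0, 275.9]), (0.7, [374.4, 227.5]), (0.69, [371.4, 151.6]), (0.59, [430.4, 296.8])] [(0.78, [376.4, 224.6]), (0.73, [433.2, 294.9]), (0.63, [216.6, 277.1]), (0.61, [307.9, 186.1]), (0.61, [370.2, 155.1])]
snap_tab 0 [(0.53, [280.0, 190.4])]
box_deck [(0.87, [257.5, 188.8]), (0.35, [152.0, 220.5])] [(0.87, [266.0, 191.7]), (0.69, [267.7, 236.2])]
lid_fin [(0.97, [321.1, 185.9]), (0.96, [426.1, 283.8]), (0.89, [363.5, 219.0]), (0.81, [366.0, 163.1]), (0.68, [225.0, 268.2])] [(0.76, [216.2, 276.9]), (0.7, [306.8, 185.1]), (0.58, [375.0, 224.0]), (0.57, [369.8, 151.7])]
tab_press [(0.53, [276.4, 188.7])] []
```

View pics/scene0.png

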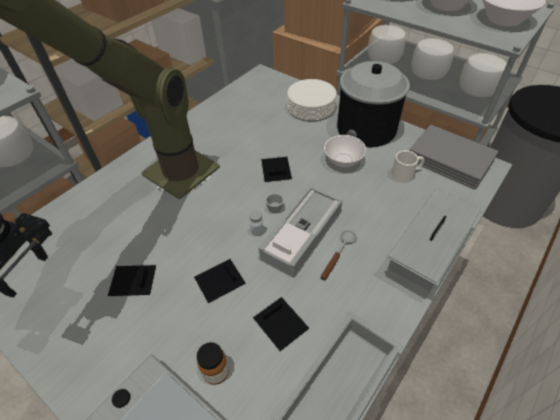

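View pics/top0.png

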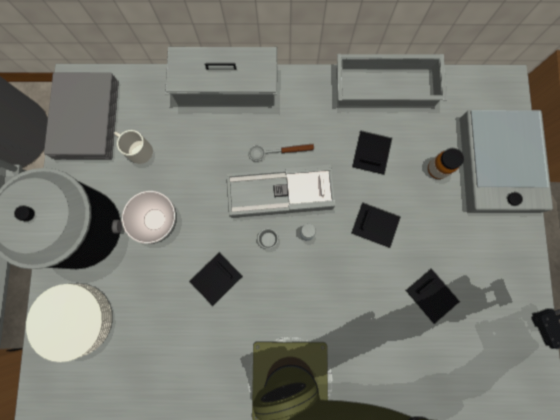

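The white lid sits at top-view pixel (308,186), with its fin at (321,186). The tab is at (280,190), and the box's +x points to the image left (world +y). The cup is at (268,239), the shaker at (307,232) and the spoon at (285,150). The lid-shaped black pieces are decoys.

```bash
cat >h.py <<'E'
from plant import *
import cv2,numpy as np
def cloud(p):
    K=p['mtx'];T=np.linalg.inv(p['camera_from_world']);d=p['depth']
    v,u=np.mgrid[:d.shape[0],:d.shape[1]]
    c=np.stack([(u-K[0,2])/K[0,0]*d,(v-K[1,2])/K[1,1]*d,d],-1)
    w=c@T[:3,:3].T+T[:3,3]; w[d<=0]=np.nan
    return w
def ray(p,uv,z):
    K=p['mtx'];T=np.linalg.inv(p['camera_from_world'])
    r=T[:3,:3]@np.array([(uv[0]-K[0,2])/K[0,0],(uv[1]-K[1,2])/K[1,1],1]);o=T[:3,3]
    return o+r*(z-o[2])/r[2]
E
python3 - <<'E'
from h import *
for n in('top','scene'):
    p=snapshot(n);w=cloud(p)
    if n=='top':
        r=w[180:196,286:334]
        im=cv2.resize(p['frame'][150:250,210:350],None,fx=5,fy=5,interpolation=cv2.INTER_CUBIC);cv2.imwrite('pics/z1.png',im[:,:,::-1])
    else:
        im=cv2.resize(p['frame'][180:280,250:360],None,fx=6,fy=6,interpolation=cv2.INTER_CUBIC);cv2.imwrite('pics/z2.png',im[:,:,::-1])
    x,y,z=w[...,0],w[...,1],w[...,2]
    m=(x>.35)&(x<.68)&(y>-.2)&(y<.2)&(z>.035)&(z<.1)
    k,lab,st,ce=cv2.connectedComponentsWithStats(m.astype(np.uint8))
    i=1+np.argmax(st[1:,4]);q=w[lab==i]
    print(n,st[i],np.nanpercentile(q[:,2],[1,25,50,75,99]))
    rc=cv2.minAreaRect((q[:,:2]*1000).astype(np.float32));print(rc, cv2.boxPoints(rc).round(1).tolist())
    q2=q[(q[:,2]>.068)];print('fin pts',len(q2),cv2.minAreaRect((q2[:,:2]*1000).astype(np.float32)), q2[:,2].max())
    for t,zz in(('spoon_box',0),('box_deck',.045),('lid',.05),('lid_fin',.069),('tab_press',.059)):
        print(t,[(d['conf'],ray(p,d['uv'],zz).round(4)) for d in pinpoint(t,p)])
    for t,zz in(('sauce_cup',0),('shaker',0),('serving_spoon',0)):
        print(t,[(d['conf'],ray(p,d['uv'],zz).round(4)) for d in pinpoint(t,p)][:2])
E
```

```text
top [ 227  165  109   51 4460] [0.04018668 0.04655461 0.05378091 0.05742819 0.08076838]
((527.3746337890625, 28.034713745117188), (122.28791046142578, 300.2137451171875), 5.178858280181885) [[452.8999938964844, 172.0], [480.0, -127.0], [601.7999877929688, -115.9000015258789], [574.7000122070312, 183.0]]
fin pts 75 ((524.4925537109375, -92.23516845703125), (85.87409973144531, 17.489961624145508), 15.383146286010742) 0.08508409530963923
spoon_box [(0.71, array([0.5346, 0.0322, 0.    ])), (0.44, array([ 0.4012, -0.0534,  0.    ]))]
box_deck [(0.8, array([0.5231, 0.0981, 0.045 ]))]
lid [(0.96, array([ 0.2332, -0.3867,  0.05  ])), (0.89, array([ 0.5326, -0.0533,  0.05  ])), (0.68, array([ 0.4275, -0.2398,  0.05  ])), (0.64, array([ 0.6344, -0.2382,  0.05  ])), (0.64, array([0.2816, 0.2046, 0.05  ]))]
lid_fin [(0.93, array([ 0.4443, -0.2036,  0.069 ])), (0.9, array([0.2984, 0.1765, 0.069 ])), (0.85, array([ 0.5317, -0.0823,  0.069 ])), (0.79, array([ 0.2614, -0.3672,  0.069 ])), (0.68, array([ 0.5981, -0.2189,  0.069 ]))]
tab_press [(0.42, array([0.5199, 0.0368, 0.059 ]))]
sauce_cup [(0.53
[... 834 characters left out ...]
05  ])), (0.68, array([ 0.2731, -0.4152,  0.05  ])), (0.67, array([0.3135, 0.1779, 0.05  ])), (0.64, array([ 0.4608, -0.2768,  0.05  ])), (0.58, array([ 0.669 , -0.2762,  0.05  ]))]
lid_fin [(0.79, array([ 0.6294, -0.262 ,  0.069 ])), (0.68, array([ 0.5313, -0.0941,  0.069 ])), (0.67, array([0.3347, 0.14  , 0.069 ])), (0.64, array([ 0.4738, -0.2384,  0.069 ])), (0.59, array([ 0.2982, -0.3891,  0.069 ]))]
tab_press [(0.7, array([ 0.5303, -0.0539,  0.059 ])), (0.65, array([0.5233, 0.0309, 0.059 ]))]
sauce_cup [(0.59, array([0.3836, 0.0559, 0.    ]))]
shaker [(0.53, array([ 0.406, -0.051,  0.   ]))]
serving_spoon [(0.92, array([0.663 , 0.0282, 0.    ])), (0.64, array([0.505 , 0.0725, 0.    ]))]
```

View pics/z1.png

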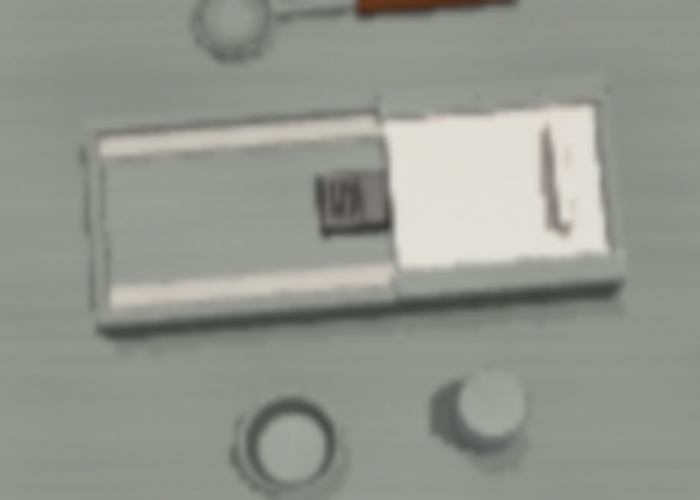

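View pics/z2.png

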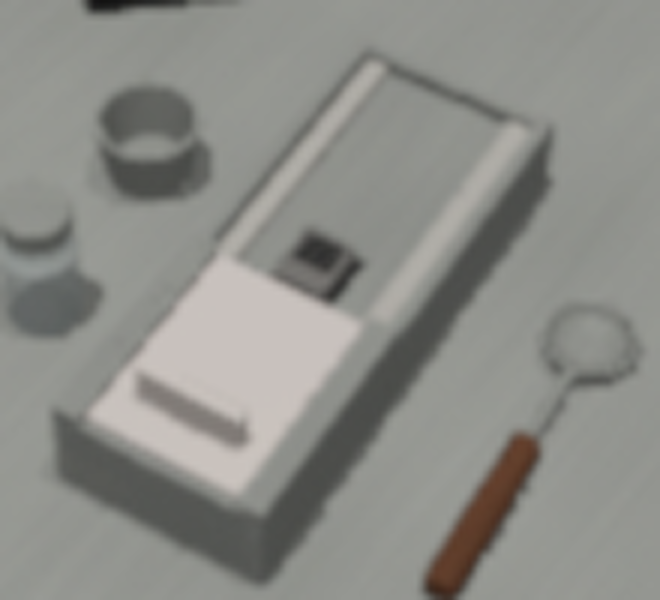

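```bash
cat >>h.py <<'E'
C=np.array([.5263,.0269]);A=np.deg2rad(95.1);ex=np.array([np.cos(A),np.sin(A)]);ey=np.array([-ex[1],ex[0]])
def bw(x,y): return C+x*ex+y*ey
def wb(p): d=np.asarray(p)[:2]-C; return np.array([d@ex,d@ey])
def yaw(s):
    from scipy.spatial.transform import Rotation as R
    X=R.from_quat(s['eef_rot']).as_matrix(); return np.arctan2(X[1,0],X[0,0]),X
def stat():
    s=get_state();t,X=yaw(s);p=s['tool_pos']
    print('t',s['clock'],'box xy mm',(wb(p)*1000).round(1),'tcp z',round(p[2]*1000,1),'yaw',np.rad2deg(t).round(2),'toolz',X[:,2].round(4),'F',s['contact_force'].round(1),'open',round(s['opening'],2));return s
def tool(s,dw):
    t,X=yaw(s);return X.T@np.asarray(dw)
E
python3 - <<'E'
from h import *
s=stat();t,_=yaw(s);tgt=np.r_[bw(.004,0),.15];d=tgt-s['tool_pos'];print(tgt,d)
n=13;dt=(np.deg2rad(5.1)-t)/8
print('turn',-np.rad2deg(dt))
for i in range(n):
    th=t+min(i,8)*dt;c,sn=np.cos(th),np.sin(th);e=d[:2]/n
    print(i,(np.array([e@[c,sn],e@[sn,-c],0])*1000).round(1))
E
```

```text
t 2.1 box xy mm [-587.4  379.4] tcp z 212.5 yaw -71.28 toolz [ 0.e+00 -1.e-04 -1.e+00] F [ 0.  -1.1 -0. ] open 1.0
[0.52594442 0.03088416 0.15      ] [ 0.32529931  0.62281563 -0.06253694]
turn -9.54695455387535
0 [-37.3 -39.1   0. ]
1 [-30.3 -44.7   0. ]
2 [-22.5 -49.1   0. ]
3 [-14.  -52.2   0. ]
4 [ -5.2 -53.8   0. ]
5 [  3.8 -53.9   0. ]
6 [ 12.7 -52.5   0. ]
7 [ 21.2 -49.7   0. ]
8 [ 29.2 -45.5   0. ]
9 [ 29.2 -45.5   0. ]
10 [ 29.2 -45.5   0. ]
11 [ 29.2 -45.5   0. ]
12 [ 29.2 -45.5   0. ]
```

```bash
python3 -m creep '[{"hand":0,"slide":[-0.037,-0.039,0],"turn":-9.5},{"hand":0,"slide":[-0.030,-0.045,0],"turn":-9.5},{"hand":0,"slide":[-0.022,-0.049,0],"turn":-9.5},{"hand":0,"slide":[-0.014,-0.052,0],"turn":-9.5},{"hand":0,"slide":[-0.005,-0.054,0],"turn":-9.5}]' 20; python3 -c "from h import *;stat()"
```

```text
clock: 2.72
tool_pos: [0.3278, -0.3524, 0.2128]
eef_rot: [0.979, -0.204, 0.0, 0.0]
contact_force: [0.2, -1.2, -0.3]
opening: 0.452
t 2.725 box xy mm [-360.1  231.5] tcp z 212.8 yaw -23.48 toolz [ 8.e-04 -7.e-04 -1.e+00] F [ 0.2 -1.2 -0.3] open 0.45
```

```bash
python3 -m creep '[{"hand":0,"slide":[0.004,-0.054,0],"turn":-9.5},{"hand":0,"slide":[0.013,-0.052,0],"turn":-9.5},{"hand":0,"slide":[0.021,-0.050,0],"turn":-9.5},{"hand":0,"slide":[0.029,-0.045,0],"turn":0},{"hand":0,"slide":[0.029,-0.045,0],"turn":0}]' ; python3 -c "
from h import *;s=stat();print(tool(s,np.r_[bw(.004,0),.15]-s['tool_pos']).round(4))"
```

```text
clock: 3.35
tool_pos: [0.4542, -0.1148, 0.2127]
eef_rot: [0.999, 0.041, 0.0, 0.0]
contact_force: [0.6, -0.6, 0.2]
opening: 0.005
t 3.35 box xy mm [-134.7   84.4] tcp z 212.7 yaw 4.7 toolz [ 7.e-04 -3.e-04 -1.e+00] F [ 0.6 -0.6  0.2] open 0.0
[ 0.0834 -0.1394  0.0627]
```

```bash
python3 -m creep '[{"hand":0,"slide":[0.029,-0.047,0],"turn":-0.4},{"hand":0,"slide":[0.027,-0.046,0.02],"turn":0},{"hand":0,"slide":[0.026,-0.042,0.02],"turn":0},{"hand":0,"slide":[0,0,0.02],"turn":0},{"hand":0,"slide":[0,0,0],"turn":0}]' ; python3 -c "
from h import *;s=stat();print(tool(s,np.r_[bw(.004,0),.15]-s['tool_pos']).round(4))
for n in('scene','top'):
    p=snapshot(n);f=p['frame'][180:280,250:360] if n=='scene' else p['frame'][150:250,210:350]
    cv2.imwrite('pics/a_'+n+'.png',cv2.resize(f,None,fx=5,fy=5,interpolation=2)[:,:,::-1])"
```

```text
clock: 3.98
tool_pos: [0.5223, 0.0255, 0.1514]
eef_rot: [0.999, 0.045, -0.002, 0.0]
contact_force: [-0.5, -0.4, -0.6]
opening: 0.005
t 3.975 box xy mm [-1.   4.1] tcp z 151.4 yaw 5.19 toolz [-3.e-03 -9.e-04 -1.e+00] F [-0.5 -0.4 -0.6] open 0.01
[ 0.0041 -0.005   0.0014]
```

View pics/a_scene.png

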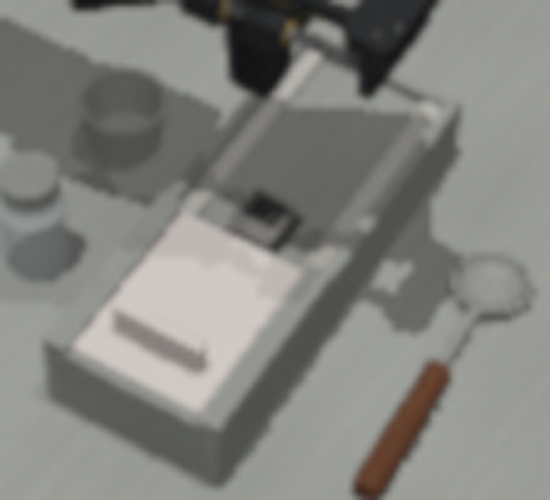

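View pics/a_top.png

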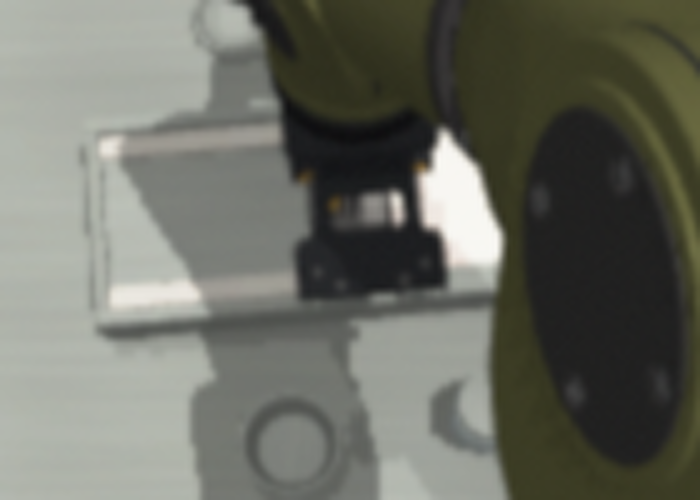

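The tool hangs over the tab, and the lid, cup and shaker haven't moved. I'll correct by about 5 mm and go down to just above the tab.

```bash
python3 -m creep '[{"hand":0,"slide":[0.004,-0.006,0.025],"turn":0},{"hand":0,"slide":[0,0,0.025],"turn":0},{"hand":0,"slide":[0,0,0.025],"turn":0},{"hand":0,"slide":[0,0,0],"turn":0}]' ; python3 -c "
from h import *;s=stat();print(tool(s,np.r_[bw(.004,0),.075]-s['tool_pos']).round(4))
p=snapshot('scene');f=p['frame'][180:280,250:360]
cv2.imwrite('pics/b_.png',cv2.resize(f,None,fx=6,fy=6,interpolation=2)[:,:,::-1])"
```

```text
clock: 4.58
tool_pos: [0.5261, 0.0306, 0.0773]
eef_rot: [0.999, 0.044, -0.001, 0.0]
contact_force: [-1.1, -0.2, 0.1]
opening: 0.005
t 4.575 box xy mm [ 3.7 -0.2] tcp z 77.3 yaw 5.05 toolz [-0.0016 -0.001  -1.    ] F [-1.1 -0.2  0.1] open 0.01
[-0.0001 -0.0003  0.0023]
```

View pics/b_.png

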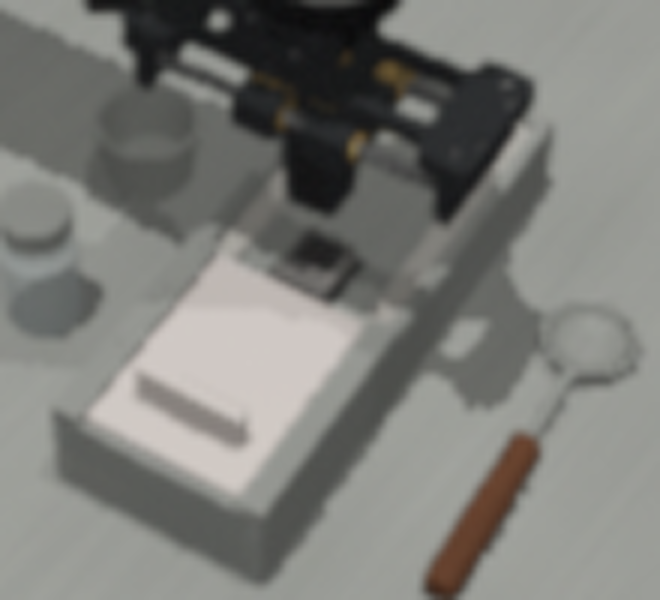

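```bash
python3 - <<'E'
from h import *
p=snapshot('scene');T=p['camera_from_world'];K=p['mtx']
def pr(P):
    c=T[:3,:3]@P+T[:3,3];u=K@c;return ((u[:2]/u[2])-[250,180])*6
print('tip',pr(np.array([.5261,.0306,.069])))
for x in(-.019,-.015,.003,.017,.021):print('tab',x,pr(np.r_[bw(x,0),.058]))
for dx in (-.0175,.0175):
  for dy in (-.009,.009): print('tipcorner',pr(np.array([.5261+dx,.0306+dy,.069])))
w=cloud(p); 
for v,u in((196,303),(200,303),(204,303),(212,303),(214,303),(220,303),(222,303),(224,303)):print(v,u,((u-250)*6,(v-180)*6),wb(w[v,u])*1000,w[v,u,2]*1000)
E
```

```text
tip [317.16480747 237.61714415]
tab -0.019 [293.57523365 280.82220241]
tab -0.015 [297.64766946 275.5582302 ]
tab 0.003 [315.79655751 252.09923739]
tab 0.017 [329.71518228 234.10822234]
tab 0.021 [333.66074015 229.00825073]
tipcorner [278.86065345 232.60637811]
tipcorner [299.69968538 210.91878137]
tipcorner [334.9674078 264.8313989]
tipcorner [355.63152715 242.64917625]
196 303 (318, 96) [-24.82643605 -14.11531706] 209.09239179424733
200 303 (318, 120) [-24.99029061 -14.59908027] 193.23458079534672
204 303 (318, 144) [-31.80108462 -18.82167136] 185.61010561836022
212 303 (318, 192) [-6.16211776 -5.28250328] 117.65922118847338
214 303 (318, 204) [-7.14120054 -6.04899804] 110.02241204185503
220 303 (318, 240) [9.74877621 2.71749095] 59.0002761280286
222 303 (318, 252) [ 2.94132494 -1.31732398] 58.99590843391922
224 303 (318, 264) [-7.12683123 -7.16964469] 63.71143899114973
```

```bash
python3 - <<'E'
from h import *
stat()
for n in('scene','top'):
    p=snapshot(n)
    f=p['frame'][170:270,250:350] if n=='scene' else p['frame'][150:250,230:330]
    cv2.imwrite('pics/c_'+n+'.png',cv2.resize(f,None,fx=6,fy=6,interpolation=0)[:,:,::-1])
    if n=='scene':
        w=cloud(p)
        for v in range(200,230,2):print(v,'ix',[(int((wb(w[v,u])*1000)[0]),int((wb(w[v,u])*1000)[1]),int(w[v,u,2]*1000)) for u in (294,298,302,306,310,314)])
E
```

```text
t 4.675 box xy mm [ 4.3 -1.5] tcp z 78.6 yaw 5.07 toolz [ 0.0016  0.     -1.    ] F [-0.7 -0.1  0.4] open 0.0
200 ix [(-31, 10, 184), (-9, 10, 163), (-27, -13, 195), (-21, -22, 194), (-15, -31, 194), (-17, -44, 204)]
202 ix [(-29, 11, 174), (-8, 10, 154), (-31, -15, 191), (-28, -26, 195), (-14, -30, 184), (102, 15, 46)]
204 ix [(50, 60, 59), (-7, 11, 144), (-31, -15, 182), (-30, -27, 189), (-22, -35, 187), (-17, -45, 187)]
206 ix [(44, 56, 57), (-7, 11, 135), (-6, -1, 143), (-28, -26, 178), (80, 18, 45), (-22, -48, 185)]
208 ix [(38, 52, 57), (-8, 10, 127), (-8, -2, 135), (-7, -15, 143), (69, 12, 50), (79, 2, 47)]
210 ix [(33, 49, 54), (-8, 10, 118), (-5, -1, 123), (-6, -15, 132), (66, 10, 45), (71, -1, 48)]
212 ix [(28, 46, 50), (-5, 11, 106), (-6, -2, 116), (-4, -14, 121), (59, 6, 45), (65, -5, 46)]
214 ix [(19, 41, 53), (31, 33, 46), (-6, -2, 106), (43, 11, 48), (52, 1, 45), (58, -9, 45)]
216 ix [(15, 38, 49), (23, 29, 47), (32, 19, 44), (34, 6, 50), (43, -3, 47), (51, -13, 45)]
218 ix [(10, 35, 47), (17, 25, 46), (14, 9, 59), (29, 3, 48), (36, -7, 47), (45, -16, 43)]
220 ix [(1, 29, 50), (1, 15, 59), (6, 4, 60), (14, -4, 58), (28, -11, 48), (34, -22, 50)]
222 ix [(-3, 26, 47), (-3, 12, 56), (2, 2, 56), (6, -9, 60), (21, -15, 48), (28, -25, 47)]
224 ix [(-11, 22, 49), (-10, 8, 57), (-5, -2, 58), (3, -11, 55), (16, -18, 46), (24, -28, 44)]
226 ix [(-24, 13, 58), (-17, 4, 57), (-13, -7, 61), (0, -13, 50), (8, -23, 48), (14, -33, 47)]
228 ix [(-27, 12, 53), (-25, 0, 59), (-17, -10, 57), (-5, -17, 48), (2, -26, 46), (3, -39, 53)]
```

View pics/c_scene.png

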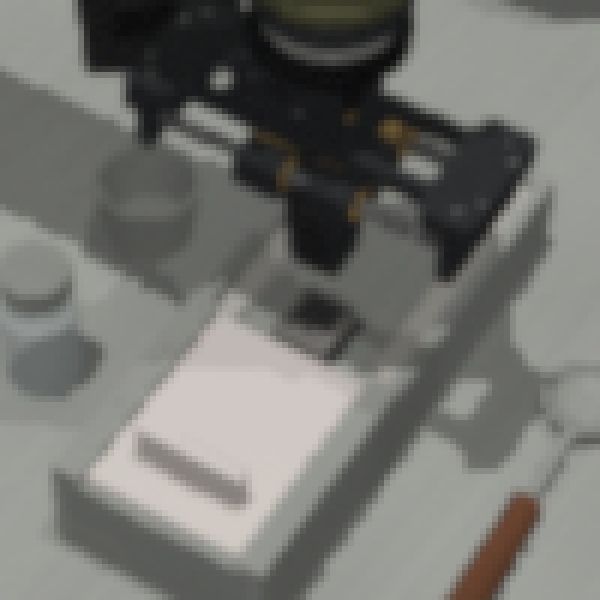

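View pics/c_top.png

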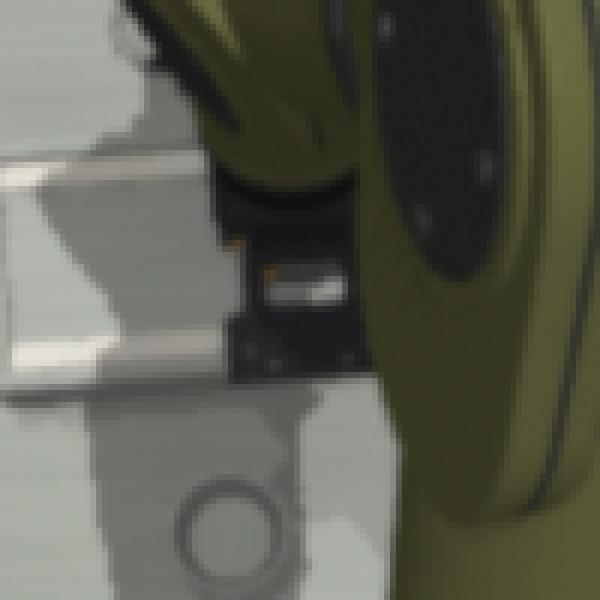

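The camera shows the fingertips about 30 mm above the tab: dark fingertip bottom at about (320,268) in the crop, z about 103 mm. The state implies they are at about 70 mm. I'll go down in small steps, checking the force and the picture.

```bash
cat > tipz.py <<'E'
from h import *
import sys
s=stat();p=snapshot('scene');w=cloud(p)
d=w-s['tool_pos']
b=(w[...,:2]-C);bx=b@ex;by=b@ey
f=p['frame'].astype(int).sum(-1)
m=(abs(d[...,0])<.025)&(abs(d[...,1])<.02)&(f<130)&(w[...,2]>.064)
print('finger pts',m.sum(),'zmin pct',np.percentile(w[m][:,2],[0,2,5,50])*1000 if m.any() else None,'bx',np.percentile(bx[m],[2,50,98])*1000,'by',np.percentile(by[m],[2,50,98])*1000)
f=p['frame'][170:270,250:350]
cv2.imwrite('pics/'+sys.argv[1]+'.png',cv2.resize(f,None,fx=6,fy=6,interpolation=0)[:,:,::-1])
E
python3 -m creep '[{"hand":0,"slide":[0,0,0.004],"turn":0},{"hand":0,"slide":[0,0,0.004],"turn":0},{"hand":0,"slide":[0,0,0],"turn":0}]'; python3 tipz.py d1
```

```text
clock: 5.15
tool_pos: [0.5265, 0.0317, 0.0693]
eef_rot: [0.999, 0.045, -0.0, 0.0]
contact_force: [0.7, -0.4, 0.0]
opening: 0.002
t 5.15 box xy mm [ 4.8 -0.6] tcp z 69.3 yaw 5.13 toolz [-5.e-04 -2.e-04 -1.e+00] F [ 0.7 -0.4  0. ] open 0.0
finger pts 193 zmin pct [ 97.56761629 100.94212503 105.66493773 184.39999607] bx [-15.45811327  -5.5779277   19.73485803] by [-24.16770339 -11.90011421  15.77542313]
```

```bash
python3 -m creep '[{"hand":0,"slide":[0,0,0.002],"turn":0},{"hand":0,"slide":[0,0,0.002],"turn":0},{"hand":0,"slide":[0,0,0.002],"turn":0},{"hand":0,"slide":[0,0,0],"turn":0}]'; python3 tipz.py d2
```

```text
clock: 5.7
tool_pos: [0.5266, 0.0317, 0.0633]
eef_rot: [0.999, 0.045, -0.0, 0.0]
contact_force: [-0.3, -0.2, 0.0]
opening: 0.004
t 5.7 box xy mm [ 4.8 -0.7] tcp z 63.3 yaw 5.13 toolz [-3.e-04 -2.e-04 -1.e+00] F [-0.3 -0.2  0. ] open 0.0
finger pts 196 zmin pct [ 91.26460361  93.08962048  98.02314174 178.74636121] bx [-15.96240764  -5.35148435  19.99134988] by [-23.71395962 -11.70921686  13.74490758]
```

View pics/d2.png

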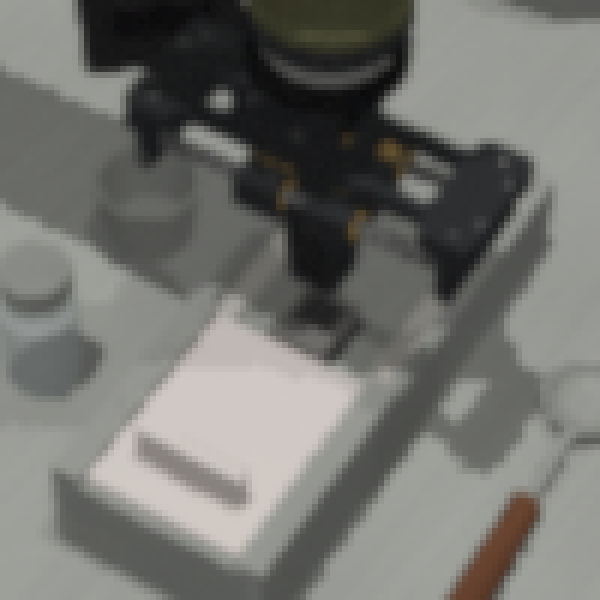

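No contact yet, with the stated tip height at 55 mm. The picture still shows a gap, so I'll trust the picture and keep creeping.

```bash
python3 -m creep '[{"hand":0,"slide":[0,0,0.004],"turn":0},{"hand":0,"slide":[0,0,0.004],"turn":0},{"hand":0,"slide":[0,0,0.004],"turn":0},{"hand":0,"slide":[0,0,0.004],"turn":0},{"hand":0,"slide":[0,0,0],"turn":0}]'; python3 tipz.py d3
```

```text
clock: 6.38
tool_pos: [0.5264, 0.0318, 0.0471]
eef_rot: [0.999, 0.045, -0.0, 0.0]
contact_force: [0.3, -0.1, 0.5]
opening: 0.007
t 6.375 box xy mm [ 4.8 -0.6] tcp z 47.1 yaw 5.13 toolz [-7.e-04 -2.e-04 -1.e+00] F [ 0.3 -0.1  0.5] open 0.01
finger pts 185 zmin pct [ 74.60865125  78.72346511  81.59658126 161.78444305] bx [-15.88002955  -4.95468789  19.74340543] by [-24.30178494 -13.05690218  12.59011854]
```

View pics/d3.png

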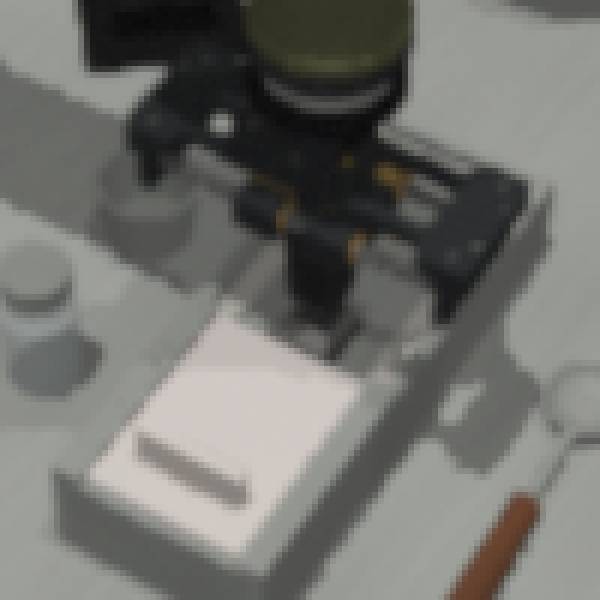

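```bash
python3 - <<'E'
from h import *
p=snapshot('scene');w=cloud(p)
for (u,v) in((324,222),(324,219),(324,214),(322,210),(332,205),(275,199),(275,196),(274,192)):print(u,v,p['frame'][v,u],(wb(w[v,u])*1000).round(),w[v,u,2].round(3))
E
```

```text
324 222 [29 31 31] [-28. -86.] 0.147
324 219 [25 25 26] [-30. -86.] 0.162
324 214 [42 43 45] [-32. -85.] 0.184
322 210 [45 47 48] [-18. -72.] 0.179
332 205 [46 47 49] [  8. -88.] 0.184
275 199 [26 27 28] [-29.  77.] 0.148
275 196 [23 24 25] [-27.  78.] 0.159
274 192 [32 33 34] [-30.  79.] 0.178
```

```bash
python3 -m creep '[{"hand":0,"slide":[0,0,0.004],"turn":0},{"hand":0,"slide":[0,0,0.004],"turn":0},{"hand":0,"slide":[0,0,0],"turn":0}]'; python3 tipz.py d4;  python3 -m creep '[{"hand":0,"slide":[0,0,0.002],"turn":0},{"hand":0,"slide":[0,0,0.002],"turn":0},{"hand":0,"slide":[0,0,0],"turn":0}]';  python3 -m creep '[{"hand":0,"slide":[0,0,0.002],"turn":0},{"hand":0,"slide":[0,0,0.002],"turn":0},{"hand":0,"slide":[0,0,0],"turn":0}]';python3 tipz.py d5
```

```text
clock: 6.85
tool_pos: [0.5264, 0.0317, 0.0391]
eef_rot: [0.999, 0.045, -0.0, 0.0]
contact_force: [0.5, -0.2, -0.4]
opening: 0.005
t 6.85 box xy mm [ 4.8 -0.5] tcp z 39.1 yaw 5.13 toolz [-7.e-04 -2.e-04 -1.e+00] F [ 0.5 -0.2 -0.4] open 0.01
finger pts 189 zmin pct [ 64.22791911  67.00726335  73.79867755 153.92990063] bx [-16.000951    -5.33190378  19.59419578] by [-24.45071195 -11.710519    17.83113674]
clock: 7.28
tool_pos: [0.5266, 0.0318, 0.0354]
eef_rot: [0.999, 0.045, -0.0, 0.0]
contact_force: [-0.4, 0.5, 0.1]
opening: 0.005
clock: 7.65
tool_pos: [0.5267, 0.0318, 0.0314]
eef_rot: [0.999, 0.045, -0.0, 0.0]
contact_force: [0.5, -0.7, 0.5]
opening: 0.006
t 7.65 box xy mm [ 4.8 -0.8] tcp z 31.4 yaw 5.13 toolz [-1.e-04 -1.e-04 -1.e+00] F [ 0.5 -0.7  0.5] open 0.01
finger pts 178 zmin pct [ 64.85566387  66.03103453  68.44798175 146.82624532] bx [-16.18347055  -4.98447741  17.65040475] by [-25.15834313 -12.76512051  14.36535336]
```

View pics/d5.png

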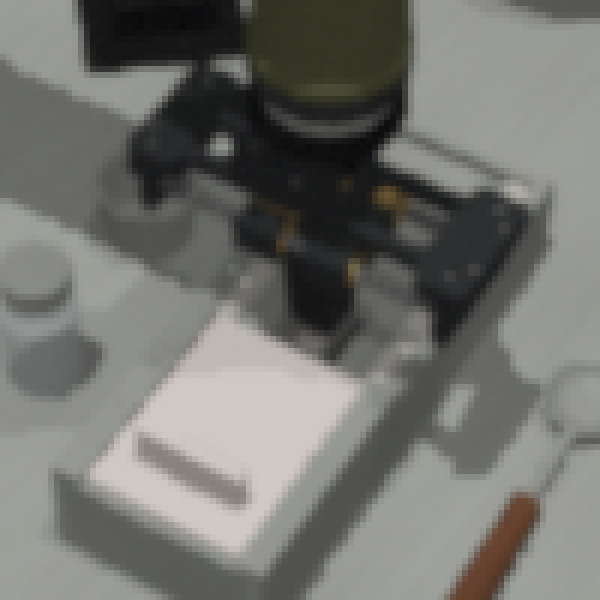

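```bash
python3 -m creep '[{"hand":0,"slide":[0,0,0.002],"turn":0},{"hand":0,"slide":[0,0,0],"turn":0}]'|grep -E "pos|force";  python3 -m creep '[{"hand":0,"slide":[0,0,0.002],"turn":0},{"hand":0,"slide":[0,0,0],"turn":0}]'|grep -E "pos|force";python3 -m creep '[{"hand":0,"slide":[0,0,0.002],"turn":0},{"hand":0,"slide":[0,0,0],"turn":0}]'|grep -E "pos|force";
```

```text
tool_pos: [0.5267, 0.0318, 0.0295]
contact_force: [-0.4, -0.9, 0.5]
tool_pos: [0.5267, 0.0317, 0.0274]
contact_force: [0.1, 0.7, 2.4]
tool_pos: [0.5267, 0.0318, 0.0253]
contact_force: [-0.6, -1.1, 0.5]
```

```bash
python3 -m creep '[{"hand":0,"slide":[0,0,0.002],"turn":0}]'|grep -E "pos|force";  python3 -m creep '[{"hand":0,"slide":[0,0,0.002],"turn":0}]'|grep -E "pos|force";python3 -m creep '[{"hand":0,"slide":[0,0,0.002],"turn":0}]'|grep -E "pos|force";python3 tipz.py d6
```

```text
tool_pos: [0.5267, 0.0318, 0.0235]
contact_force: [-0.6, -0.4, 3.2]
tool_pos: [0.5267, 0.0317, 0.0214]
contact_force: [-0.1, -0.1, 3.5]
tool_pos: [0.5267, 0.0318, 0.0201]
contact_force: [-3.9, -0.6, 27.2]
t 8.825 box xy mm [ 4.8 -0.9] tcp z 20.1 yaw 5.13 toolz [ 4.e-04 -4.e-04 -1.e+00] F [-3.9 -0.6 27.2] open 0.01
finger pts 151 zmin pct [ 64.23622821  65.09064667  65.92018865 142.40562566] bx [-15.70455678  -4.15262696  18.90286432] by [-24.01310975 -13.21151781  18.69932894]
```

View pics/d6.png

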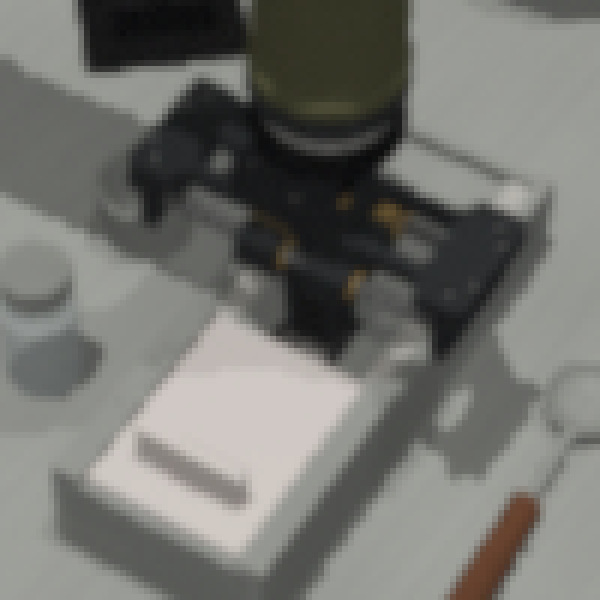

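Force rises to 27 N at the hard stop, and the tab is flush in the picture, so the tab is down. This fixes the tip height: tip z ≈ reported TCP z + 26 mm. I'll raise the tool and check.

```bash
python3 -m creep '[{"hand":0,"slide":[0,0,-0.02],"turn":0},{"hand":0,"slide":[0,0,-0.03],"turn":0},{"hand":0,"slide":[0,0,-0.03],"turn":0},{"hand":0,"slide":[0,0,0],"turn":0}]'; python3 tipz.py e1; python3 - <<'E'
from h import *
p=snapshot('scene');w=cloud(p);b=(w[...,:2]-C);bx=b@ex*1000;by=b@ey*1000
m=(bx>-12)&(bx<12)&(abs(by)<10)&(w[...,2]<.075);print('tab z',m.sum(),np.median(w[m][:,2]))
m=(bx>30)&(bx<60)&(abs(by)<25)&(w[...,2]<.075);print('deck z',m.sum(),np.median(w[m][:,2]))
m=(bx>-100)&(bx<-30)&(abs(by)<30)&(w[...,2]<.068);print('lid z',m.sum(),np.median(w[m][:,2]))
E
```

```text
clock: 9.38
tool_pos: [0.5281, 0.032, 0.1009]
eef_rot: [0.999, 0.045, 0.002, -0.0]
contact_force: [-0.0, 0.3, 0.8]
opening: 0.006
t 9.375 box xy mm [ 5.  -2.3] tcp z 100.9 yaw 5.1 toolz [ 3.8e-03  9.0e-04 -1.0e+00] F [-0.   0.3  0.8] open 0.01
finger pts 206 zmin pct [128.53798782 136.27911717 137.97042096 216.91338525] bx [-15.48470385  -4.78081244  19.18873797] by [-25.79073559 -13.48770903  15.6787974 ]
tab z 39 0.04805743476763491
deck z 112 0.04749115629246786
lid z 372 0.057988724022125904
```

View pics/e1.png

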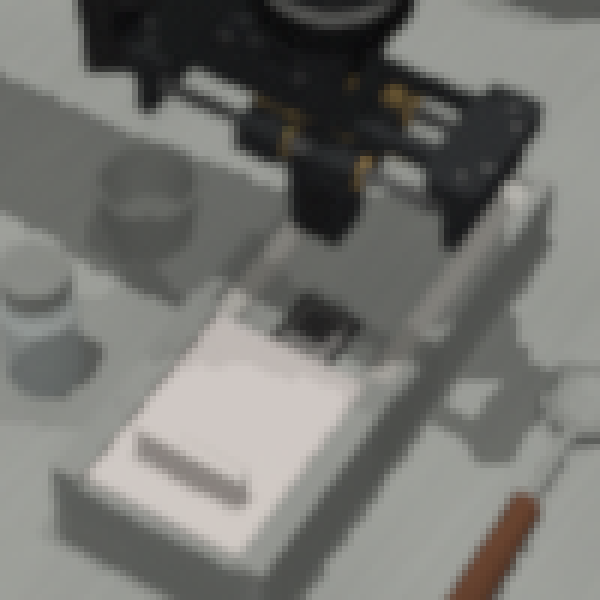

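The tab is flush at z 48 against the deck's 47.5 mm in the same depth map, and the lid hasn't moved. Next I go over and behind the fin.

```bash
python3 -m creep '[{"hand":0,"slide":[-0.001,0.035,0],"turn":0},{"hand":0,"slide":[-0.001,0.05,0],"turn":0},{"hand":0,"slide":[0,0.045,0],"turn":0},{"hand":0,"slide":[0,0.013,0],"turn":0},{"hand":0,"slide":[0,0,0],"turn":0}]'; python3 tipz.py e2
```

```text
clock: 10.1
tool_pos: [0.5369, -0.1109, 0.0985]
eef_rot: [0.999, 0.044, -0.001, -0.0]
contact_force: [-0.4, 1.7, 1.1]
opening: 0.007
t 10.1 box xy mm [-138.1    1.7] tcp z 98.5 yaw 5.06 toolz [-1.5e-03  6.0e-04 -1.0e+00] F [-0.4  1.7  1.1] open 0.01
finger pts 187 zmin pct [129.86849453 131.29919302 137.02995507 223.71209347] bx [-158.8201878  -146.16774414 -123.38360057] by [-22.33119249 -12.40305994  11.6951436 ]
```

View pics/e2.png

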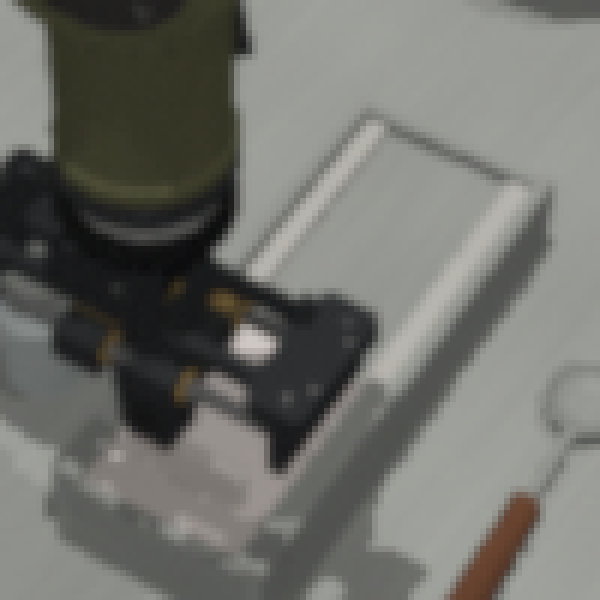

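```bash
python3 -m creep '[{"hand":0,"slide":[0,0,0.012],"turn":0},{"hand":0,"slide":[0,0,0.012],"turn":0},{"hand":0,"slide":[0,0,0.012],"turn":0},{"hand":0,"slide":[0,0,0],"turn":0}]'|grep -E "pos|force";python3 -m creep '[{"hand":0,"slide":[0,0,0.005],"turn":0},{"hand":0,"slide":[0,0,0.005],"turn":0},{"hand":0,"slide":[0,0,0.005],"turn":0},{"hand":0,"slide":[0,0,0.005],"turn":0},{"hand":0,"slide":[0,0,0],"turn":0}]'; python3 tipz.py e3
```

```text
tool_pos: [0.5366, -0.1104, 0.0622]
contact_force: [-0.7, 0.6, 0.2]
clock: 11.28
tool_pos: [0.5372, -0.1108, 0.0431]
eef_rot: [0.999, 0.045, -0.0, 0.0]
contact_force: [-0.9, -0.9, 0.6]
opening: 0.007
t 11.275 box xy mm [-138.1    1.4] tcp z 43.1 yaw 5.13 toolz [-7.e-04 -0.e+00 -1.e+00] F [-0.9 -0.9  0.6] open 0.01
finger pts 144 zmin pct [ 74.94357419  76.06774018  79.65986971 170.84182911] bx [-159.21568781 -145.53241601 -122.97459692] by [-23.75724351 -13.55738615  10.88823099]
```

View pics/e3.png

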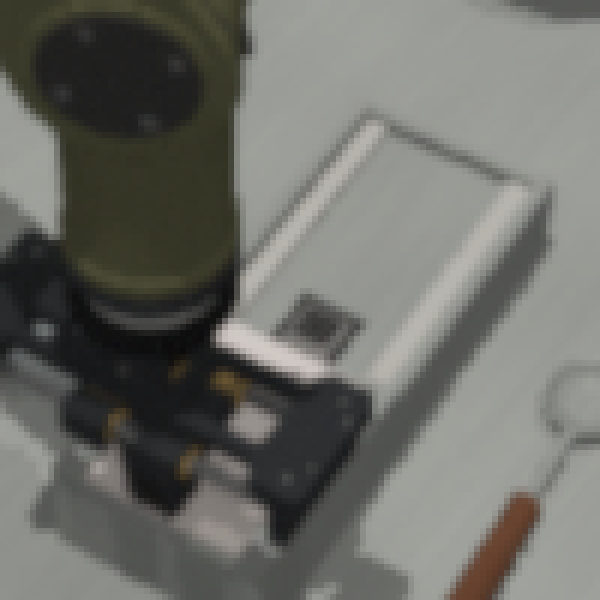

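```bash
python3 -m creep '[{"hand":0,"slide":[0.001,0,0.003],"turn":0},{"hand":0,"slide":[0,-0.004,0],"turn":0},{"hand":0,"slide":[0,-0.004,0],"turn":0},{"hand":0,"slide":[0,-0.004,0],"turn":0},{"hand":0,"slide":[0,-0.004,0],"turn":0}]'; python3 tipz.py f1
python3 -m creep '[{"hand":0,"slide":[0,-0.006,0],"turn":0},{"hand":0,"slide":[0,-0.006,0],"turn":0},{"hand":0,"slide":[0,-0.006,0],"turn":0},{"hand":0,"slide":[0,-0.006,0],"turn":0}]'; python3 tipz.py f2
```

```text
clock: 11.95
tool_pos: [0.5371, -0.0947, 0.0406]
eef_rot: [0.999, 0.045, 0.0, 0.0]
contact_force: [0.7, 0.5, -0.8]
opening: 0.007
t 11.95 box xy mm [-1.22e+02  1.00e-01] tcp z 40.6 yaw 5.13 toolz [ 2.e-04 -4.e-04 -1.e+00] F [ 0.7  0.5 -0.8] open 0.01
finger pts 149 zmin pct [ 70.05046118  74.18788111  78.18020253 164.69138697] bx [-143.14703489 -129.95069816 -108.61284751] by [-23.54547994 -14.58180614  11.1873292 ]
clock: 12.5
tool_pos: [0.5349, -0.0704, 0.0406]
eef_rot: [0.999, 0.045, 0.0, 0.0]
contact_force: [0.3, -0.5, 1.4]
opening: 0.003
t 12.5 box xy mm [-97.7   0.1] tcp z 40.6 yaw 5.13 toolz [ 1.e-04 -1.e-04 -1.e+00] F [ 0.3 -0.5  1.4] open 0.0
finger pts 154 zmin pct [ 72.59740835  75.14480605  79.5047025  166.72338464] bx [-118.75309321 -106.7699107   -83.49262902] by [-23.64204453 -14.13301014  11.40118515]
```

View pics/f2.png

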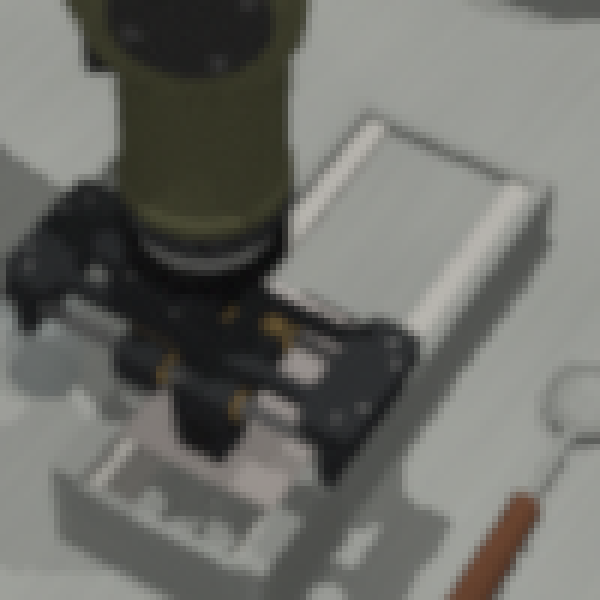

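The lid is sliding and the compartment is opening at the near end, around (185,510) in the crop. I'll keep pushing.

```bash
python3 -m creep '[{"hand":0,"slide":[0,-0.007,0],"turn":0},{"hand":0,"slide":[0,-0.007,0],"turn":0},{"hand":0,"slide":[0,-0.007,0],"turn":0},{"hand":0,"slide":[0,-0.007,0],"turn":0},{"hand":0,"slide":[0,-0.007,0],"turn":0}]' | grep -E "pos|force"; python3 -m creep '[{"hand":0,"slide":[0,-0.007,0],"turn":0},{"hand":0,"slide":[0,-0.007,0],"turn":0},{"hand":0,"slide":[0,-0.007,0],"turn":0},{"hand":0,"slide":[0,-0.007,0],"turn":0},{"hand":0,"slide":[0,-0.007,0],"turn":0}]'; python3 tipz.py f3
```

```text
tool_pos: [0.5317, -0.0355, 0.0405]
contact_force: [-0.1, -1.6, -0.2]
clock: 13.8
tool_pos: [0.5286, -0.0007, 0.0405]
eef_rot: [0.999, 0.045, 0.0, 0.0]
contact_force: [0.2, 0.2, -0.2]
opening: 0.007
t 13.8 box xy mm [-27.7   0.2] tcp z 40.5 yaw 5.12 toolz [ 0. -0. -1.] F [ 0.2  0.2 -0.2] open 0.01
finger pts 170 zmin pct [ 67.90707445  73.46879207  76.57740598 157.20689753] bx [-48.53381886 -37.21395557 -13.13621121] by [-24.62606968 -11.84630885  13.9744066 ]
```

View pics/f3.png

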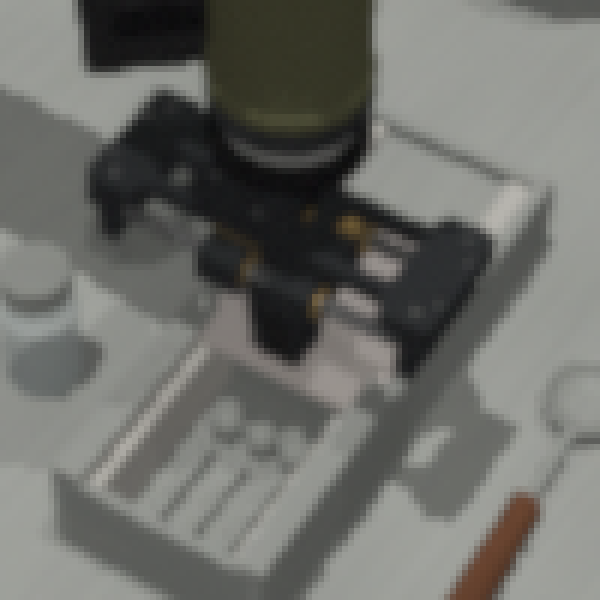

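```bash
python3 -m creep '[{"hand":0,"slide":[0,-0.007,0],"turn":0},{"hand":0,"slide":[0,-0.007,0],"turn":0},{"hand":0,"slide":[0,-0.007,0],"turn":0},{"hand":0,"slide":[0,-0.007,0],"turn":0},{"hand":0,"slide":[0,-0.005,0],"turn":0}]' | grep -E "pos|force"; python3 -m creep '[{"hand":0,"slide":[0,-0.004,0],"turn":0},{"hand":0,"slide":[0,-0.003,0],"turn":0},{"hand":0,"slide":[0,-0.002,0],"turn":0},{"hand":0,"slide":[0,0,0],"turn":0}]'; python3 tipz.py f4
```

```text
tool_pos: [0.5257, 0.0323, 0.0405]
contact_force: [-0.2, -0.8, 0.5]
clock: 14.98
tool_pos: [0.5249, 0.041, 0.0405]
eef_rot: [0.999, 0.045, 0.0, -0.0]
contact_force: [0.4, -0.3, -1.1]
opening: 0.003
t 14.975 box xy mm [14.1  0.1] tcp z 40.5 yaw 5.14 toolz [ 2.e-04  4.e-04 -1.e+00] F [ 0.4 -0.3 -1.1] open 0.0
finger pts 173 zmin pct [ 70.82704435  74.34359388  78.11503668 156.79765561] bx [-6.53835869  4.19618913 28.31249047] by [-23.72611764 -11.51106707  17.19219091]
```

View pics/f4.png

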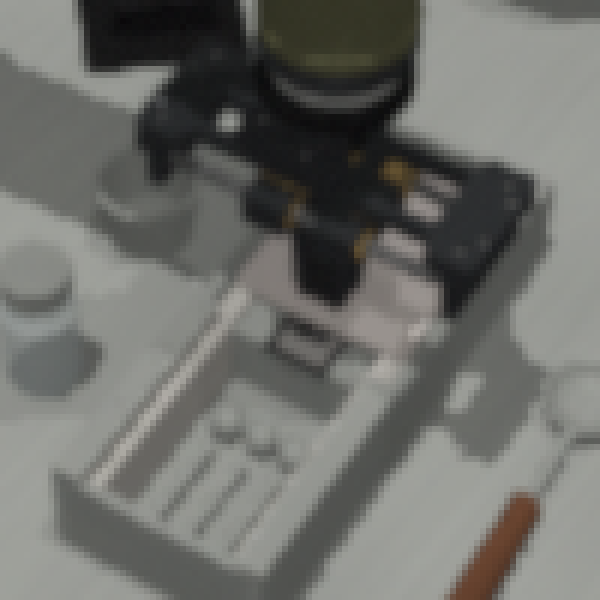

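The lid is past the compartment and the tab shows behind its rear edge at about (310,340). I'll back off the fin, lift, and move clear to check.

```bash
python3 -m creep '[{"hand":0,"slide":[0,0.006,0],"turn":0},{"hand":0,"slide":[0,0.006,0],"turn":0},{"hand":0,"slide":[0,0,-0.02],"turn":0},{"hand":0,"slide":[0,0,-0.04],"turn":0},{"hand":0,"slide":[0,0,-0.05],"turn":0}]'|grep -E "pos|force"; python3 -m creep '[{"hand":0,"slide":[0,0.02,-0.05],"turn":0},{"hand":0,"slide":[0,0.05,-0.02],"turn":0},{"hand":0,"slide":[0,0.06,0],"turn":0},{"hand":0,"slide":[0,0.06,0],"turn":0},{"hand":0,"slide":[0,0.06,0],"turn":0}]'|grep -E "pos|force"; python3 -m creep '[{"hand":0,"slide":[0,0.06,0],"turn":0},{"hand":0,"slide":[0,0.03,0],"turn":0},{"hand":0,"slide":[0,0,0],"turn":0}]';python3 - <<'E'
from h import *
for n in('scene','top'):
    p=snapshot(n)
    cv2.imwrite('pics/g_'+n+'.png',p['frame'][:,:,::-1])
    for t,zz in(('lid',.05),('lid_fin',.069),('sauce_cup',0),('shaker',0),('serving_spoon',0)):
        print(n,t,[(d['conf'],ray(p,d['uv'],zz)[:2].round(4),(wb(ray(p,d['uv'],zz))*1000).round()) for d in pinpoint(t,p)])
    w=cloud(p);b=(w[...,:2]-C);bx=b@ex*1000;by=b@ey*1000;br=p['frame'].min(-1)
    m=(abs(by)<30)&(w[...,2]>.05)&(w[...,2]<.066)&(bx>-20)&(bx<150)&(br>150);print('lid bx',m.sum(),np.percentile(bx[m],[1,5,50,95,99]),'z',np.percentile(w[m][:,2],[5,50,95]))
    for lo,hi in((10,20),(45,65),(65,85),(85,105),(105,118)):
        mm=m&(bx>lo)&(bx<hi);print(lo,hi,mm.sum(),np.median(w[mm][:,2]).round(4) if mm.any() else None)
    mf=(abs(by)<40)&(w[...,2]>.07)&(w[...,2]<.1)&(bx>-20)&(bx<150);print('fin',mf.sum(),np.median(bx[mf]),np.median(by[mf]))
E
```

```text
tool_pos: [0.5251, 0.0277, 0.151]
contact_force: [-0.3, -0.1, 0.1]
tool_pos: [0.5478, -0.223, 0.2206]
contact_force: [0.2, 1.0, -0.2]
clock: 16.65
tool_pos: [0.5548, -0.314, 0.2197]
eef_rot: [0.999, 0.042, -0.001, 0.001]
contact_force: [0.2, 0.8, -1.4]
opening: 0.003
scene lid [(0.9, array([0.32  , 0.1746]), array([165., 192.])), (0.76, array([ 0.4603, -0.2799]), array([-300.,   93.])), (0.76, array([ 0.2647, -0.4151]), array([-417.,  300.])), (0.75, array([0.5185, 0.0884]), array([62.,  2.])), (0.56, array([ 0.6707, -0.2718]), array([-310., -117.]))]
scene lid_fin [(0.96, array([0.5249, 0.0471]), array([20., -0.])), (0.94, array([ 0.6266, -0.2581]), array([-293.,  -75.])), (0.84, array([ 0.4722, -0.2347]), array([-256.,   77.])), (0.84, array([0.3301, 0.1372]), array([127., 186.])), (0.64, array([ 0.2981, -0.3947]), array([-400.,  265.])), (0.33, array([0.5443, 0.0767]), array([ 48., -22.]))]
scene sauce_cup [(0.56, array([0.5037, 0.0726]), array([48., 18.]))]
scene shaker [(0.57, array([ 0.3923, -0.0451]), array([-60., 140.])), (0.3, array([0.4948, 0.1204]), array([96., 23.]))]
sce
[... 643 characters left out ...]
), array([ 28., -10.])), (0.85, array([0.2968, 0.1748]), array([168., 215.])), (0.79, array([ 0.6037, -0.2188]), array([-252.,  -55.])), (0.56, array([ 0.2532, -0.3614]), array([-362.,  307.]))]
top sauce_cup [(0.53, array([0.388 , 0.0638]), array([ 49., 134.]))]
top shaker [(0.59, array([ 0.4021, -0.0523]), array([-68., 131.])), (0.36, array([0.5339, 0.0358]), array([ 8., -8.]))]
top serving_spoon [(0.26, array([0.5435, 0.0352]), array([  7., -18.]))]
lid bx 812 [  3.96565202   8.67281843  67.61393676 118.4917362  130.59072589] z [0.05265585 0.05598175 0.0593911 ]
10 20 74 0.0564
45 65 144 0.0556
65 85 143 0.056
85 105 143 0.0561
105 118 93 0.056
fin 63 27.90252433228137 -0.8039317832769907
```

View pics/g_scene.png

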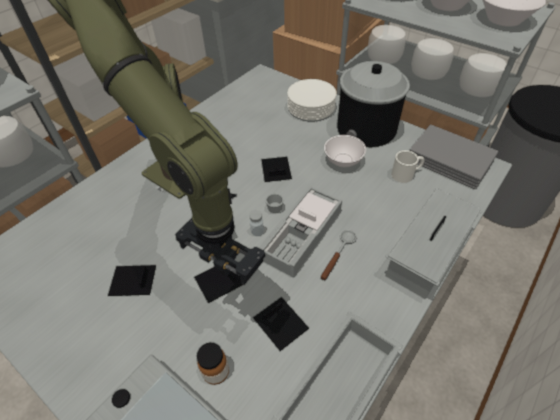

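View pics/g_top.png

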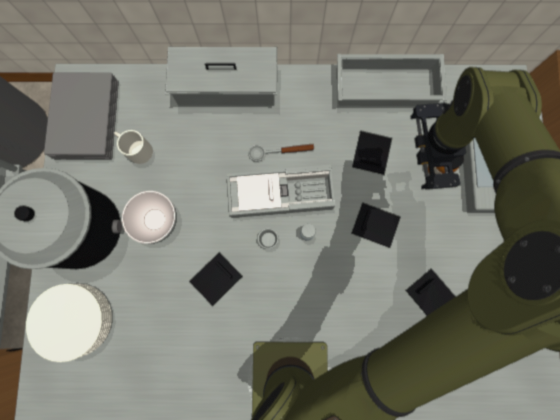

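The lid is at box x≈60 mm, flat, with its top at z 56–58 mm. The compartment is fully open, at (313,190) in the top view. The cup (268,239), shaker (307,232) and spoon (285,150) look unmoved, and the gripper is clear.

```bash
python3 -c "
from h import *;stat();print(finish_job())"
```

```text
t 17.25 box xy mm [-3.379e+02 -1.000e-01] tcp z 220.6 yaw 5.15 toolz [ 0.e+00 -2.e-04 -1.e+00] F [0.1 0.3 0.5] open 0.0
the job is handed in; nothing more can be done
None
```

The spoon box is open and the job is handed in, at 17.3 s on the robot's clock. With closed fingertips I pressed the grey tab down to its hard stop, which read about 27 N. I then pushed the lid by its fin, over the tab and onto the deck.

**Last checks**
- **Lid:** its origin is at x ≈ 60 mm, past the 40 mm needed and short of the end stop at 83 mm. It lies flat, with its top at about z 56–58 mm along its length.
- **Tab:** after pressing, its top measured level with the deck to within about 1 mm.
- **Other things on the table:** the cup, shaker and spoon look unmoved next to the box in the final pictures. I saw nothing else disturbed.
- **Gripper:** it ended clear of everything, about 0.22 m up, with almost no force on it.

**Disagreements**
- **Fingertip height:** with the fingers closed, the real tips were about 26–33 mm higher than the reported TCP height and the stated 8 mm offset imply. I set heights from the picture and the contact with the tab instead.
- **Networks:** some late reports were wrong, such as a "sauce cup" or "shaker" on the box. I judged those against the pictures.

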